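# Line up the spice tins by size on the bar cart

### The job

Stand the four spice shaker tins upright, one centred on each marble round of the wooden board, in order of size: the smallest at the end where the copper cup stands, then growing to the largest at the end by the glass pitcher. Keep the tins upright all along, and leave the cup and the pitcher where they are.

Things in the scene. Friction and masses are not known exactly. Their poses are not given: they have to be found in the camera images.
- blue (a point): Centre (on the axis, half-way up) of the smallest spice shaker tin: a plain upright closed cylinder, glossy blue, 38 mm in diameter and 50 mm tall, flat lid with six small dark dots and a thin brass line below it; z along its axis. It starts standing loose on the cart top (z = 0).
- yellow (a point): Centre (on the axis, half-way up) of the second smallest spice shaker tin: a plain upright closed cylinder, glossy yellow, 44 mm in diameter and 65 mm tall, flat lid with six small dark dots and a thin brass line below it; z along its axis. It starts standing loose on the cart top (z = 0).
- green (a point): Centre (on the axis, half-way up) of the second largest spice shaker tin: a plain upright closed cylinder, glossy green, 50 mm in diameter and 80 mm tall, flat lid with six small dark dots and a thin brass line below it; z along its axis. It starts standing loose on the cart top (z = 0).
- red (a point): Centre (on the axis, half-way up) of the largest spice shaker tin: a plain upright closed cylinder, glossy red, 56 mm in diameter and 95 mm tall, flat lid with six small dark dots and a thin brass line below it; z along its axis. It starts standing loose on the cart top (z = 0).
- round_a: A fixed white marble round, 70 mm in diameter, 4 mm thick, inlaid in a row of four alike on the wooden board (fixed, 110 x 460 x 12 mm); origin at the centre of its underside, 12 mm above the cart top, so a tin stands on it 16 mm above the cart top. In the row a, b, c, d, about 110 mm apart, this is the one at the left end seen from the robot (+y).
- round_b: A fixed white marble round, 70 mm in diameter, 4 mm thick, inlaid in a row of four alike on the wooden board (fixed, 110 x 460 x 12 mm); origin at the centre of its underside, 12 mm above the cart top, so a tin stands on it 16 mm above the cart top. In the row a, b, c, d, about 110 mm apart, this is the second from the left.
- round_c: A fixed white marble round, 70 mm in diameter, 4 mm thick, inlaid in a row of four alike on the wooden board (fixed, 110 x 460 x 12 mm); origin at the centre of its underside, 12 mm above the cart top, so a tin stands on it 16 mm above the cart top. In the row a, b, c, d, about 110 mm apart, this is the third from the left.
- round_d: A fixed white marble round, 70 mm in diameter, 4 mm thick, inlaid in a row of four alike on the wooden board (fixed, 110 x 460 x 12 mm); origin at the centre of its underside, 12 mm above the cart top, so a tin stands on it 16 mm above the cart top. In the row a, b, c, d, about 110 mm apart, this is the one at the right end (-y).
- cup: Open copper cup without handle, 76 mm across the rim, 90 mm tall, standing loose on the cart top just past one end of the board (either end); origin at the centre of its underside. It marks the small end of the row.
- pitcher: Clear glass pitcher with a handle, about 90 mm in diameter at its widest, 170 mm tall, standing loose just past the other end of the board, its handle (reaching 86 mm from the axis) along its own +x, away from the robot; origin at the centre of its underside.
Mind the look-alikes: they are no part of the job. What is shaped like the part that bears green but pink or purple is not meant.

How it is judged:
At the end, for the whole second after the job is handed in: Counted from the copper cup's end of the row, the blue, yellow, green and red tins stand on the four rounds in that order, each within 13 mm of the centre of its round, resting on it (height within 4 mm), upright within 0.1 rad, released and at rest (((horizontal distance between cup and round_a below 0.25 m and horizontal distance between blue and round_a below 0.013 m and horizontal distance between yellow and round_b below 0.013 m and horizontal distance between green and round_c below 0.013 m and horizontal distance between red and round_d below 0.013 m) or (horizontal distance between cup and round_d below 0.25 m and horizontal distance between blue and round_d below 0.013 m and horizontal distance between yellow and round_c below 0.013 m and horizontal distance between green and round_b below 0.013 m and horizontal distance between red and round_a below 0.013 m)) and height (world z) of blue between 0.037 and 0.045 m and angle between each of blue, yellow, green, red's own z axis and vertical below 0.1 rad and linear speed of each of blue_tin, yellow_tin, green_tin, red_tin below 0.02 m/s and height (world z) of yellow between 0.0445 and 0.0525 m and height (world z) of green between 0.052 and 0.06 m and height (world z) of red between 0.0595 and 0.0675 m); the robot touches nothing.
It fails at once if the copper cup is shifted by more than 25 mm or tipped (distance of cup from where it was at the start of the episode above 0.025 m or angle between cup's own z axis and vertical above 0.3 rad).
It fails at once if the glass pitcher is shifted by more than 25 mm or tipped (distance of pitcher from where it was at the start of the episode above 0.025 m or angle between pitcher's own z axis and vertical above 0.3 rad).
It fails at once if a tin is tipped by more than about 35 degrees (angle between any of blue, yellow, green, red's own z axis and vertical above 0.6 rad).
It also fails if it takes over 120 s, if anything falls off the work surface, if the arm or the gripper's body presses on something with over 40 N, if the wrist force passes 120 N, or if a joint passes its speed limit or range.

### The arm

A 7-joint arm with a two-finger parallel gripper is mounted at the origin on the work surface. World frame = base frame: x ahead of the robot, y to its left, z up, the work surface at z = 0. Lengths are in m, angles in rad, forces in N, time in s.
With the tool pointing down it reaches from about 0.4 to 0.875 m from the base axis. Payload 19.3 kg.
Tool frame: the origin (TCP) lies midway between the tips of the shut fingers; the grasp point (between the pads) lies 19 mm behind it; z points along the fingers, y is the line along which they close (so a half turn about z gives the same grasp; the last joint's range is limited). The gripper opens to 85 mm and grips with 20 to 120 N. Pads are 22 mm wide; open, the fingers measure 114 mm over their backs; the gripper's body (76 mm by 85 mm) begins 54 mm behind the grasp point. The pads swing forward as they close: fully open they stand 13 mm farther back than shut.
Start: joints at [-1.233, 0.521, -0.036, 1.599, 0.021, 1.021, -0.113], TCP at [0.248, 0.574, 0.231] pointing down, gripper open.
Joint ranges: [-2.91, 2.91], [-0.3, 2.13], [-1.5, 1.42], [0.17, 2.43], [-1.26, 4.41], [0.16, 1.93], [-2.52, 2.52]. Speed limits (rad/s): [1.89, 1.89, 2.39, 2.39, 3.01, 3.01, 3.01].

### API

Orientations are given as a unit quaternion [w, x, y, z].
In Python, from plant import monitor, viewer, env gives the robot as it stands.
- The arm moves only by the tool servo_tool, never from a script. Its arguments are lists of equal length, an entry for each row: "xyz": the shift along the tool's x, y, z in mm, a list of three; "rot": the turn, a rotation vector about the tool's x, y, z in rad, a list of three; "claw": the opening, from 0 (shut) to 1 (fully open). In form: {"xyz": [[x, y, z], ...], "rot": [[rx, ry, rz], ...], "claw": [claw, ...]}. A call has 1 to 20 rows; each row shifts and turns the commanded pose from where the row before left it, along the tool's axes as they then stand; what a row does not reach is not made up. A row lasts 1/8 s, in which the tool goes at most 62.5 mm and 10.7 degrees, less where a joint would pass 70% of its speed; a pose out of reach is approached as far as the arm can. A call is refused whole if a number of a shift passes 62.5 or a number of a turn 0.188, either way. A call with a gripper value outside its range is refused whole. The fingers move at their own pace and stop on an object; "force" is the grip in N (left out, the last holds). Time passes only in rows, so rows that do not move let the fingers close. It gives the time, the measured TCP pose, the force, the opening and the grip force at its end, in the units of the state.
- monitor.get_state(): the state, without advancing time (a new reading comes with each control period).
- viewer.camera(name): name is "scene" or "top"; returns a dict with "image" (420x560x3 uint8, blue, green, red), "fov_y" (degrees; the focal length in pixels is half the picture's height over the tangent of half this angle, whatever the lens; pixels are square), "cx", "cy" (the principal point, pixels), "dist" ([k1, k2, p1, p2, k3] as OpenCV has them; the pictures are not rectified), "xyz" and "rotation" of the camera in the world. Camera axes: x right, y down, z forward; pixel columns grow to the right and rows downward; lengths in m; the calibration is good to about 2 mm. A picture is of the moment at which its call begins. There is no depth.
- env.close_job(): hands the job in; it is judged then, once.
Trained networks look in a picture, given as the dict that the camera call returned (one of the last four; its "shot" number tells which), for a name from the list of things; names that differ only in an ending like _2 or _b are one class to them, and where a whole thing is asked for, a point or a joint stands for the part that bears it (a point fixed in the world has none). Each returns a list of dicts, best first, with "conf" (0 to 1); they miss things now and then, are a little off and sometimes report something else, mostly with a low value. They report only what shows in the picture. A call takes as long as a camera call. They do not tell look-alikes from the thing itself.
- viewer.masks_of(picture, target): "pixels" (420x560 bool, what is visible of it).
- viewer.tip_of(picture, target): "at" ([x, y, z] in m, in the coordinates of the camera as it stood for that picture, good to about 4 mm: a listed point, or the origin of a listed thing).
The state is a dict: "time_s": time; "joints": joint angles; "qvel": joint speeds; "tau": joint torques, N m; "tcp_pos": TCP position; "tcp_rot": TCP orientation; "force": force on the tool from outside, world axes, zero at the start; "wrist_torque": the same for the moment, N m; "finger_gap": finger opening in m; "grip_force": force on a finger pad.
Only numpy, scipy, OpenCV 4.12 (cv2) and the standard library are available. Lean on these libraries where they do the work, as an engineer would, in place of code of your own. Each camera call takes 0.05 s, during which the arm holds its last target. There are 200 camera calls.

## Working session

There is one attempt and no reset: what is moved stays moved. The work goes in short steps, Python scripts to look and compute and a tool call to move; the robot and the scene stay as the last step left them, time stands still between calls to the robot, and variables do not carry over. Pictures are saved under pics/ and viewed, at most 14 in all, crops included, and the job is handed in when it is done.

Besides the shell and the picture viewer there is one more tool, called after "Call:" as name(argument=value, ...) on one line, values as JSON. servo_tool: Moves the arm, as the interface text tells. Its arguments: {"type":"object","properties":{"xyz":{"type":"array"},"rot":{"type":"array"},"claw":{"type":"array"},"force":{"type":"number"}},"required":["xyz","rot","claw"]}

```bash
ls; mkdir -p pics; cat > h.py <<'E'
import numpy as np, cv2
from plant import monitor, viewer, env
def K(p):
    h=p["image"].shape[0]; f=h/2/np.tan(np.radians(p["fov_y"])/2)
    return np.array([[f,0,p["cx"]],[0,f,p["cy"]],[0,0,1]])
def R(p):
    r=np.array(p["rotation"],float)
    if r.size==9: return r.reshape(3,3)
    w,x,y,z=r.ravel()
    from scipy.spatial.transform import Rotation as Ro
    return Ro.from_quat([x,y,z,w]).as_matrix()
def world(p,at): return R(p)@np.array(at)+np.array(p["xyz"])
def ray(p,uv,z):
    n=cv2.undistortPoints(np.array([[uv]],float),K(p),np.array(p["dist"],float))[0,0]
    d=R(p)@np.array([n[0],n[1],1]); o=np.array(p["xyz"]); return o+d*(z-o[2])/d[2]
def proj(p,X):
    Rc=R(p); rv=cv2.Rodrigues(Rc.T)[0]; t=-Rc.T@np.array(p["xyz"])
    return cv2.projectPoints(np.array([X],float),rv,t,K(p),np.array(p["dist"],float))[0][0,0]
E
python3 - <<'E'
from h import *
print(monitor.get_state())
for n in("scene","top"):
    p=viewer.camera(n); cv2.imwrite(f"pics/{n}0.png",p["image"])
    print(n,p["xyz"],p["rotation"],p["fov_y"],p["dist"])
    for t in "blue yellow green red round_a cup pitcher".split():
        for d in viewer.tip_of(p,t):
            w=world(p,d["at"]); print(t,round(d["conf"],2),w.round(3),proj(p,w).round())
E
```

```text
pics
{'time_s': 0.0, 'joints': array([-1.23318378,  0.52202715, -0.03630766,  1.59999405,  0.02122019,
        1.02107629, -0.11278124]), 'qvel': array([ 3.45440962e-05, -1.26178192e-04, -7.28477984e-04, -1.09641055e-03,
       -7.24345151e-04, -7.17763195e-04, -6.20092748e-04]), 'tau': array([-1.40888584e-03, -9.27107477e+01,  1.97915688e+00, -3.69949257e+01,
        1.77501712e-02,  7.95638800e-03,  2.72771587e-05]), 'tcp_pos': array([0.24779596, 0.57342422, 0.23072276]), 'tcp_rot': array([-6.10655205e-05,  2.02495216e-01,  9.79283092e-01, -5.56395165e-04]), 'force': array([ 0.15108675, -1.16435307,  0.4243961 ]), 'wrist_torque': array([-0.0119963 ,  0.04787246, -0.0261138 ]), 'grip_force': 0.0, 'finger_gap': 0.08551890552856954}
scene [1.14763431 0.39160087 0.96762844] [-0.16598532  0.45723858  0.82527448 -0.28688636] 43.931651978908924 [-0.06096985  0.          0.          0.          0.        ]
blue 0.81 [ 0.439 -0.116  0.027] [244. 163.]
yellow 0.94 [0.447 0.272 0.031] [388. 234.]
green 0.97 [0.461 0.169 0.043] [344. 215.]
green 0.91 [0.353 0.163 0.038] [363. 184.]
green 0.74 
[... 774 characters left out ...]
6  0.028] [347. 271.]
yellow 0.96 [0.44  0.277 0.034] [155. 271.]
green 0.96 [0.349 0.054 0.043] [264. 316.]
green 0.89 [ 0.502 -0.034  0.037] [307. 239.]
green 0.83 [0.445 0.069 0.042] [257. 267.]
green 0.77 [0.349 0.165 0.04 ] [209. 316.]
green 0.65 [0.455 0.169 0.043] [207. 262.]
red 0.8 [ 0.439 -0.239  0.053] [410. 268.]
round_a 0.93 [ 0.623 -0.192  0.011] [377. 184.]
round_a 0.83 [0.657 0.147 0.013] [222. 170.]
round_a 0.62 [0.647 0.031 0.008] [275. 174.]
round_a 0.62 [ 0.628 -0.072  0.017] [323. 181.]
round_a 0.57 [ 0.437 -0.12   0.027] [349. 270.]
cup 0.75 [ 0.72   0.261 -0.002] [173. 145.]
pitcher 0.61 [ 0.655 -0.319 -0.001] [432. 171.]
pitcher 0.48 [ 0.72   0.262 -0.001] [172. 144.]
```

View pics/scene0.png

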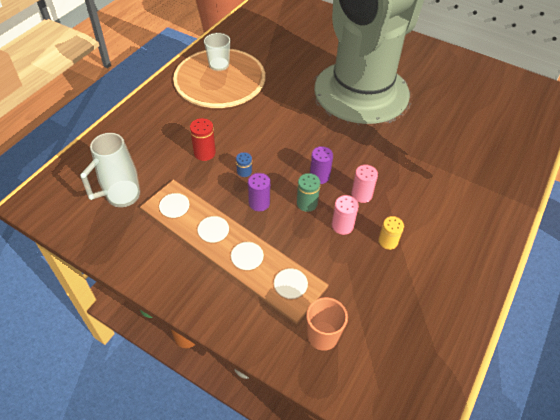

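View pics/top0.png

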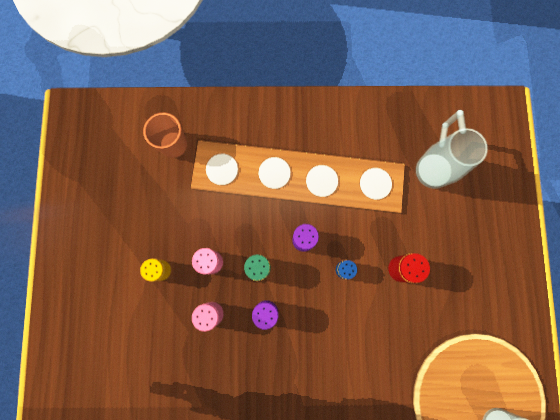

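Scene view: the copper cup is at (323,325), by round a (+y end). The pitcher is at (115,180), by round d. So the order is blue→a, yellow→b, green→c, red→d.

Candidates for green, in scene pixels:
- true green (308,193)
- pink (365,184) and (345,215)
- purple (321,165) and (259,190)

I choose the one at (308,193), which is (257,267) in the top view. Next I'll refine the positions by silhouette and check a close crop.

```bash
cat > m.py <<'E'
from h import *
from scipy.optimize import least_squares
D={'blue':(38,50),'yellow':(44,65),'green':(50,80),'red':(56,95)}
def hull(p,xy,t,z0):
    r,h=D[t][0]/2e3,D[t][1]/1e3; a=np.linspace(0,2*np.pi,40)
    pts=[proj(p,[xy[0]+r*np.cos(q),xy[1]+r*np.sin(q),z]) for z in(z0,z0+h) for q in a]
    return cv2.convexHull(np.array(pts,np.float32))
def cen(c):
    m=cv2.moments(c); return np.array([m['m10'],m['m01']])/m['m00']
def tin(ps,t,guess,z0=0.):
    obs=[]
    for p in ps:
        e=cen(hull(p,guess,t,z0)); best=None
        for d in viewer.masks_of(p,t):
            m=cv2.moments(d["pixels"].astype(np.uint8),True); c=np.array([m['m10'],m['m01']])/m['m00']
            if np.hypot(*(c-e))<15 and (best is None or np.hypot(*(c-e))<np.hypot(*(best-e))): best=c; ar=(m['m00'],cv2.contourArea(hull(p,guess,t,z0)))
        if best is not None: obs.append((p,best)); print(t,'mask/model area',np.round(ar))
    f=lambda x:np.concatenate([cen(hull(p,x,t,z0))-c for p,c in obs])
    s=least_squares(f,guess,diff_step=1e-3); 
    print(t,s.x.round(4),'res px',s.fun.round(1)); return s.x
def rounds(p):
    hsv=cv2.cvtColor(p["image"],cv2.COLOR_BGR2HSV); w=((hsv[...,1]<60)&(hsv[...,2]>170)).astype(np.uint8)
    for g in[(.659,.147),(.649,.031),(.630,-.072),(.626,-.19)]:
        u=proj(p,[*g,.016]).round().astype(int); n,l,s,c=cv2.connectedComponentsWithStats(w)
        i=l[u[1],u[0]]; print('round',s[i,2:5],ray(p,c[i],.016).round(4) if i else None)
E
python3 - <<'E'
from m import *
ps=[viewer.camera(n) for n in("scene","top")]
for p in ps: rounds(p)
for t,g in dict(blue=(.437,-.116),yellow=(.443,.275),green=(.446,.068),red=(.44,-.239)).items(): tin(ps,t,g)
cv2.imwrite("pics/crop.png",cv2.resize(ps[0]["image"][120:260,180:420],None,fx=3,fy=3,interpolation=cv2.INTER_CUBIC))
E
```

```text
round [ 34  29 785] [0.661  0.1477 0.016 ]
round [ 33  28 709] [0.653  0.0334 0.016 ]
round [ 31  25 630] [ 0.6348 -0.0697  0.016 ]
round [ 30  24 569] [ 0.6281 -0.1862  0.016 ]
round [ 32  31 765] [0.6575 0.1476 0.016 ]
round [ 31  32 771] [0.6491 0.0331 0.016 ]
round [ 32  32 786] [ 0.6306 -0.0701  0.016 ]
round [ 32  31 783] [ 0.6234 -0.187   0.016 ]
blue mask/model area [318. 351.]
blue mask/model area [345. 339.]
blue [ 0.4391 -0.115 ] res px [ 0.3 -0.7 -0.  -0.5]
yellow mask/model area [641. 615.]
yellow mask/model area [575. 575.]
yellow [0.4432 0.2758] res px [ 0.6 -0.3  0.4 -0.4]
green mask/model area [722. 761.]
green mask/model area [573. 546.]
green [0.4454 0.0674] res px [ 0.5 -0.4  0.3 -0.4]
red mask/model area [903. 894.]
red mask/model area [1004. 1025.]
red [ 0.441  -0.2365] res px [ 0.3 -0.2  0.2 -0.2]
```

View pics/crop.png

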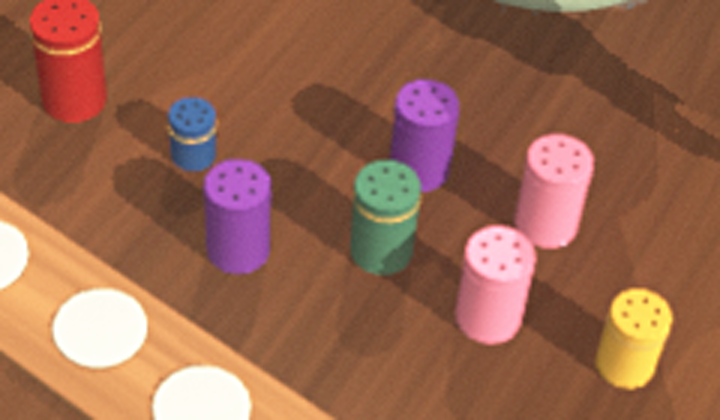

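Call:
servo_tool(xyz=[[0,0,0],[0,0,0],[0,0,0],[0,0,0],[0,0,0],[0,0,0],[0,0,0],[0,0,0]], rot=[[0,0,0.166],[0,0,0.166],[0,0,0.166],[0,0,0.166],[0,0,0.166],[0,0,0.166],[0,0,0.167],[0,0,0]], claw=[1,1,1,1,1,1,1,1])

```text
time_s: 2.3
tcp_pos: [0.2477, 0.5738, 0.2312]
tcp_rot: [0.0, 0.707, 0.707, -0.0]
force: [-0.2, 0.0, -0.3]
finger_gap: 0.0856
grip_force: 0.0
```

The crop confirms green at crop (385,215), with its brass line; the pink and purple ones have none. Now going to yellow.

Call:
servo_tool(xyz=[[-37.2,24.4,0],[-37.2,24.4,0],[-37.2,24.4,0],[-37.2,24.4,0],[-37.2,24.4,0],[-37.2,24.4,0],[-37.2,24.4,0],[-37.2,24.4,0],[0,0,35],[0,0,35],[0,0,35],[0,0,0],[0,0,0]], rot=[[0,0,0],[0,0,0],[0,0,0],[0,0,0],[0,0,0],[0,0,0],[0,0,0],[0,0,0],[0,0,0],[0,0,0],[0,0,0],[0,0,0],[0,0,0]], claw=[1,1,1,1,1,1,1,1,1,1,1,1,1])

```text
time_s: 3.92
tcp_pos: [0.4436, 0.2763, 0.1274]
tcp_rot: [0.0, 0.707, 0.708, 0.001]
force: [-0.1, 0.3, -0.4]
finger_gap: 0.0855
grip_force: 0.0
```

Call:
servo_tool(xyz=[[0,0,30],[0,0,30],[0,0,30],[0,0,15],[0,0,0],[0,0,0],[0,0,0],[0,0,0],[0,0,0],[0,0,0],[0,0,0],[0,0,0],[0,0,0]], rot=[[0,0,0],[0,0,0],[0,0,0],[0,0,0],[0,0,0],[0,0,0],[0,0,0],[0,0,0],[0,0,0],[0,0,0],[0,0,0],[0,0,0],[0,0,0]], claw=[1,1,1,1,1,1,0.3,0.3,0.3,0.3,0.3,0.3,0.3], force=40)

```text
time_s: 5.55
tcp_pos: [0.4432, 0.2763, 0.0218]
tcp_rot: [-0.0, 0.707, 0.707, 0.0]
force: [-2.4, -0.3, 11.6]
finger_gap: 0.043
grip_force: 39.2
```

Call:
servo_tool(xyz=[[0,0,-20],[0,0,-40],[0,0,-40],[-20,18,0],[-37,32,0],[-37,32,0],[-37,32,0],[-37,32,0],[-37,32,0],[-38,30,0],[0,0,30],[0,0,30],[0,0,10],[0,0,0],[0,0,0]], rot=[[0,0,0],[0,0,0],[0,0,0],[0,0,0],[0,0,0],[0,0,0],[0,0,0],[0,0,0],[0,0,0],[0,0,0],[0,0,0],[0,0,0],[0,0,0],[0,0,0],[0,0,0]], claw=[0.3,0.3,0.3,0.3,0.3,0.3,0.3,0.3,0.3,0.3,0.3,0.3,0.3,0.3,0.3])

```text
time_s: 7.42
tcp_pos: [0.6517, 0.0332, 0.0525]
tcp_rot: [0.0, 0.707, 0.707, 0.001]
force: [-0.6, -0.3, -0.6]
finger_gap: 0.0434
grip_force: 41.0
```

```bash
python3 - <<'E'
from m import *
print(monitor.get_state()["tcp_pos"])
ps=[viewer.camera(n) for n in("scene","top")]
cv2.imwrite("pics/y1.png",np.hstack([p["image"][100:320,100:400] for p in ps]))
E
```

```text
[0.65168871 0.03320627 0.05250396]
```

View pics/y1.png

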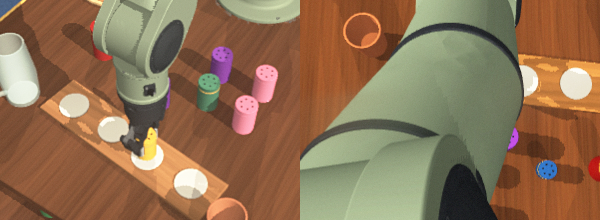

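The yellow tin hangs over round b (crop pixel ~(148,158)). Lowering and releasing it, then on to blue.

Call:
servo_tool(xyz=[[0,0,8],[0,0,6],[0,0,0],[0,0,0],[0,0,0],[0,0,0],[0,0,0],[0,0,0],[0,0,-20],[0,0,-40],[0,0,-40],[-24,-35,0],[-25,-35,0],[-25,-36,0],[-25,-36,0],[-25,-36,0],[-24,-35,0],[0,0,0],[0,0,0]], rot=[[0,0,0],[0,0,0],[0,0,0],[0,0,0],[0,0,0],[0,0,0],[0,0,0],[0,0,0],[0,0,0],[0,0,0],[0,0,0],[0,0,0],[0,0,0],[0,0,0],[0,0,0],[0,0,0],[0,0,0],[0,0,0],[0,0,0]], claw=[0.3,0.3,0.3,0.85,0.85,0.85,0.85,0.85,0.85,0.85,0.85,0.85,0.85,0.85,0.85,0.85,0.85,0.85,0.85])

```text
time_s: 9.9
tcp_pos: [0.4389, -0.1148, 0.1382]
tcp_rot: [0.001, 0.707, 0.707, 0.001]
force: [0.4, 1.8, -0.2]
finger_gap: 0.0727
grip_force: 0.0
```

```bash
python3 - <<'E'
from m import *
ps=[viewer.camera(n) for n in("scene","top")]
tin(ps,'yellow',(.651,.033),.016)
E
```

```text
yellow mask/model area [666. 640.]
yellow mask/model area [495. 510.]
yellow [0.6517 0.0329] res px [ 0.7 -0.8  0.2 -0.9]
```

Call:
servo_tool(xyz=[[0,0,30],[0,0,40],[0,0,40],[0,0,14],[0,0,0],[0,0,0],[0,0,0],[0,0,0],[0,0,0],[0,0,0],[0,0,0],[0,0,0]], rot=[[0,0,0],[0,0,0],[0,0,0],[0,0,0],[0,0,0],[0,0,0],[0,0,0],[0,0,0],[0,0,0],[0,0,0],[0,0,0],[0,0,0]], claw=[0.85,0.85,0.85,0.85,0.85,0.85,0.25,0.25,0.25,0.25,0.25,0.25])

```text
time_s: 11.6
tcp_pos: [0.4385, -0.1149, 0.0141]
tcp_rot: [0.0, 0.707, 0.707, 0.0]
force: [-2.5, 0.9, 15.2]
finger_gap: 0.0369
grip_force: 38.3
```

Call:
servo_tool(xyz=[[0,0,-20],[0,0,-45],[0,0,-45],[22,18,0],[34,29,0],[35,29,0],[35,29,0],[35,29,0],[35,29,0],[35,29,0],[31.5,28.5,0],[0,0,0],[0,0,30],[0,0,40],[0,0,15],[0,0,8],[0,0,0],[0,0,0]], rot=[[0,0,0],[0,0,0],[0,0,0],[0,0,0],[0,0,0],[0,0,0],[0,0,0],[0,0,0],[0,0,0],[0,0,0],[0,0,0],[0,0,0],[0,0,0],[0,0,0],[0,0,0],[0,0,0],[0,0,0],[0,0,0]], claw=[0.25,0.25,0.25,0.25,0.25,0.25,0.25,0.25,0.25,0.25,0.25,0.25,0.25,0.25,0.25,0.25,0.25,0.25])

```text
time_s: 13.85
tcp_pos: [0.6592, 0.1477, 0.0314]
tcp_rot: [0.0, 0.707, 0.707, 0.001]
force: [-0.1, 0.1, -1.1]
finger_gap: 0.037
grip_force: 40.9
```

Call:
servo_tool(xyz=[[0,0,1],[0,0,0],[0,0,0],[0,0,0],[0,0,0],[0,0,0],[0,0,0],[0,0,-20],[0,0,-40],[0,0,-50],[-13,-33,0],[-14,-36,0],[-14,-37,0],[-13,-37,0],[-13,-37,0],[-13,-33.7,0],[0,0,0],[0,0,0]], rot=[[0,0,0],[0,0,0],[0,0,0],[0,0,0],[0,0,0],[0,0,0],[0,0,0],[0,0,0],[0,0,0],[0,0,0],[0,0,0],[0,0,0],[0,0,0],[0,0,0],[0,0,0],[0,0,0],[0,0,0],[0,0,0]], claw=[0.25,0.25,0.85,0.85,0.85,0.85,0.85,0.85,0.85,0.85,0.85,0.85,0.85,0.85,0.85,0.85,0.85,0.85])

```text
time_s: 16.1
tcp_pos: [0.4458, 0.068, 0.1402]
tcp_rot: [0.0, 0.707, 0.707, 0.001]
force: [1.0, 0.9, -1.0]
finger_gap: 0.0729
grip_force: 0.0
```

```bash
python3 - <<'E'
from m import *
ps=[viewer.camera(n) for n in("scene","top")]
tin(ps,'blue',(.659,.148),.016)
E
```

```text
blue mask/model area [453. 467.]
blue mask/model area [313. 377.]
blue [0.6607 0.1488] res px [ 0.4 -0.4  0.2 -0.5]
```

Call:
servo_tool(xyz=[[0,0,30],[0,0,30],[0,0,30],[0,0,19],[0,0,0],[0,0,0],[0,0,0],[0,0,0],[0,0,0],[0,0,0],[0,0,0],[0,0,0]], rot=[[0,0,0],[0,0,0],[0,0,0],[0,0,0],[0,0,0],[0,0,0],[0,0,0],[0,0,0],[0,0,0],[0,0,0],[0,0,0],[0,0,0]], claw=[0.85,0.85,0.85,0.85,0.85,0.85,0.35,0.35,0.35,0.35,0.35,0.35])

```text
time_s: 17.8
tcp_pos: [0.4453, 0.0678, 0.0311]
tcp_rot: [0.0, 0.707, 0.707, 0.001]
force: [-2.2, -0.1, 9.7]
finger_gap: 0.0492
grip_force: 39.6
```

Call:
servo_tool(xyz=[[0,0,-20],[0,0,-45],[0,0,-40],[-18,25,0],[-24,33,0],[-24,33,0],[-24,33,0],[-24,33,0],[-23.8,30.4,0],[0,0,0],[0,0,30],[0,0,35],[0,0,15],[0,0,8],[0,0,0],[0,0,0]], rot=[[0,0,0],[0,0,0],[0,0,0],[0,0,0],[0,0,0],[0,0,0],[0,0,0],[0,0,0],[0,0,0],[0,0,0],[0,0,0],[0,0,0],[0,0,0],[0,0,0],[0,0,0],[0,0,0]], claw=[0.35,0.35,0.35,0.35,0.35,0.35,0.35,0.35,0.35,0.35,0.35,0.35,0.35,0.35,0.35,0.35])

```text
time_s: 19.8
tcp_pos: [0.6327, -0.0702, 0.0482]
tcp_rot: [0.0, 0.707, 0.707, 0.0]
force: [0.2, 0.5, -0.3]
finger_gap: 0.0488
grip_force: 41.9
```

Call:
servo_tool(xyz=[[0,0,1],[0,0,0],[0,0,0],[0,0,0],[0,0,0],[0,0,0],[0,0,0],[0,0,-20],[0,0,-50],[0,0,-50],[-25,-29,0],[-28,-33,0],[-29,-33,0],[-29,-33,0],[-29,-33,0],[-26.3,-30.7,0],[0,0,0],[0,0,0]], rot=[[0,0,0],[0,0,0],[0,0,0],[0,0,0],[0,0,0],[0,0,0],[0,0,0],[0,0,0],[0,0,0],[0,0,0],[0,0,0],[0,0,0],[0,0,0],[0,0,0],[0,0,0],[0,0,0],[0,0,0],[0,0,0]], claw=[0.35,0.35,1,1,1,1,1,1,1,1,1,1,1,1,1,1,1,1])

```text
time_s: 22.05
tcp_pos: [0.4412, -0.2363, 0.1672]
tcp_rot: [0.001, 0.707, 0.707, 0.0]
force: [-0.2, 0.8, 0.0]
finger_gap: 0.0856
grip_force: 0.0
```

```bash
python3 - <<'E'
from m import *
ps=[viewer.camera(n) for n in("scene","top")]
tin(ps,'green',(.6327,-.07),.016); tin(ps,'red',(.441,-.2365))
E
```

```text
green mask/model area [840. 839.]
green mask/model area [650. 699.]
green [ 0.6332 -0.0708] res px [ 0.6 -0.7  0.2 -0.9]
red mask/model area [893. 895.]
red mask/model area [ 997. 1021.]
red [ 0.4414 -0.237 ] res px [ 0.3 -0.6  0.  -0.4]
```

Red: TCP down to about 0.042.

Call:
servo_tool(xyz=[[0,0,30],[0,0,40],[0,0,35],[0,0,20],[0,0,0],[0,0,0],[0,0,0],[0,0,0],[0,0,0],[0,0,0],[0,0,0],[0,0,0]], rot=[[0,0,0],[0,0,0],[0,0,0],[0,0,0],[0,0,0],[0,0,0],[0,0,0],[0,0,0],[0,0,0],[0,0,0],[0,0,0],[0,0,0]], claw=[1,1,1,1,1,1,0.4,0.4,0.4,0.4,0.4,0.4])

```text
time_s: 23.85
tcp_pos: [0.4409, -0.2366, 0.0421]
tcp_rot: [0.0, 0.707, 0.707, 0.0]
force: [-1.7, 2.3, 10.7]
finger_gap: 0.0553
grip_force: 40.0
```

Call:
servo_tool(xyz=[[0,0,-20],[0,0,-40],[6,24,0],[9,33,0],[9,33,0],[9,33,0],[9,33,0],[7.8,28.8,0],[0,0,0],[0,0,20],[0,0,15],[0,0,8],[0,0,0],[0,0,0]], rot=[[0,0,0],[0,0,0],[0,0,0],[0,0,0],[0,0,0],[0,0,0],[0,0,0],[0,0,0],[0,0,0],[0,0,0],[0,0,0],[0,0,0],[0,0,0],[0,0,0]], claw=[0.4,0.4,0.4,0.4,0.4,0.4,0.4,0.4,0.4,0.4,0.4,0.4,0.4,0.4])

```text
time_s: 25.6
tcp_pos: [0.6251, -0.1869, 0.058]
tcp_rot: [-0.0, 0.707, 0.707, -0.0]
force: [0.6, 0.5, -1.4]
finger_gap: 0.0551
grip_force: 43.1
```

Call:
servo_tool(xyz=[[0,0,1],[0,0,0],[0,0,0],[0,0,0],[0,0,0],[0,0,0],[0,0,0],[0,0,-20],[0,0,-50],[0,0,-50],[0,-30,0],[0,-40,0],[0,-40,0],[0,-40,0],[0,0,0],[0,0,0]], rot=[[0,0,0],[0,0,0],[0,0,0],[0,0,0],[0,0,0],[0,0,0],[0,0,0],[0,0,0],[0,0,0],[0,0,0],[0,0,0],[0,0,0],[0,0,0],[0,0,0],[0,0,0],[0,0,0]], claw=[0.4,0.4,1,1,1,1,1,1,1,1,1,1,1,1,1,1])

```text
time_s: 27.6
tcp_pos: [0.4761, -0.1867, 0.1784]
tcp_rot: [0.001, 0.707, 0.707, 0.001]
force: [0.3, 0.0, -0.5]
finger_gap: 0.0854
grip_force: 0.0
```

```bash
python3 - <<'E'
from m import *
ps=[viewer.camera(n) for n in("scene","top")]
for t,g in dict(blue=(.66,.148),yellow=(.651,.033),green=(.633,-.07),red=(.626,-.187)).items(): tin(ps,t,g,.016)
for t in("cup","pitcher"):
    for p in ps: print(t,[(round(d["conf"],2),world(p,d["at"]).round(3)) for d in viewer.tip_of(p,t)[:2]])
cv2.imwrite("pics/end.png",ps[0]["image"])
E
```

```text
blue mask/model area [401. 467.]
blue mask/model area [390. 378.]
blue [0.6612 0.1486] res px [ 0.6 -0.8  0.1 -0.9]
yellow mask/model area [625. 640.]
yellow mask/model area [497. 510.]
yellow [0.6513 0.0329] res px [ 0.3 -0.6 -0.  -0.6]
green mask/model area [820. 839.]
green mask/model area [705. 699.]
green [ 0.6326 -0.0711] res px [ 0.5 -0.4  0.2 -0.5]
red mask/model area [1066. 1064.]
red mask/model area [ 936. 1009.]
red [ 0.6255 -0.1861] res px [ 0.6 -0.8  0.1 -0.8]
cup [(0.87, array([0.721, 0.26 , 0.001]))]
cup [(0.89, array([0.723, 0.262, 0.   ])), (0.3, array([ 0.632, -0.07 ,  0.057]))]
pitcher [(0.86, array([ 0.66 , -0.32 ,  0.002]))]
pitcher [(0.59, array([ 0.654, -0.319, -0.001]))]
```

View pics/end.png

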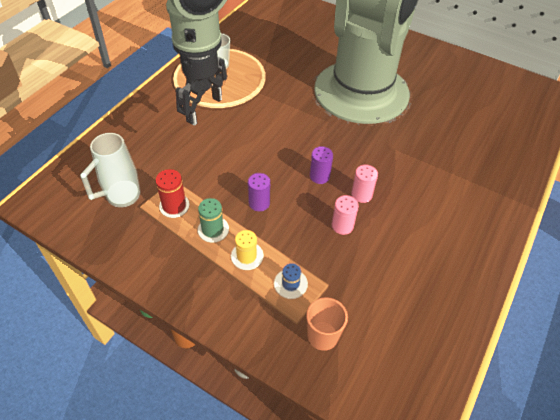

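All four tins stand centred on their rounds: blue (291,278), yellow (246,247), green (211,218), red (170,192). The cup and pitcher have not moved, and the gripper is clear.

```bash
python3 -c "
from plant import env
print(env.close_job())"
```

```text
the job is handed in; nothing more can be done
None
```

I've handed the job in: blue, yellow, green and red stand upright on rounds a to d, from the cup end to the pitcher end, each measured within about 3 mm of its round's centre; no verdict came back.

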